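Take a wipe test of the counter's sample tray

TASK

The wipe applicator is lying on its side: stand it up, take it by the upright handle and put its pad flat on the floor of the aluminium sample tray, hard up to the end with the red-dotted pull tab. Wipe the tray's floor in one unbroken stroke to the other end wall, the pad staying flat and pressed down with a steady push of about 10 N, clearly more than its own weight and never over 30 N. Then stand the applicator pad down in the square nest of the grey smear detector, let go, and leave the beaker pot, the vial and the pellet tin where they are.

Things in the scene. Friction and masses are not known exactly. Their poses are not given: they have to be found in the camera images.
- wiper: Wipe applicator, loose, about 0.3 kg, mostly in its foot: white sprung pad 64x64x6 mm (gives up to 3 mm, 9 N per mm), steel plate 64x64x8 mm over it, black square handle 24x24 mm up the middle from 17 to 96 mm above the pad's underside. Origin: centre of that underside; z along the handle; x, y along the sides. It starts lying, handle towards the robot, sloping 14 degrees down.
- wiper_grip (a point): Point on the applicator's handle axis, 60 mm above the pad's underside.
- tray: Aluminium sample slide tray, fixed on the bench: a shallow straight channel, inside 236 mm long and 72 mm wide, its floor 12 mm above the bench, its rim 3 mm thick and 8 mm above the floor all round. Origin: centre of its underside; y runs along its length towards the pull tab (a flat tongue with a red dot, outside the rim, 48 mm long), x across, z up.
- tray_floor (a point): Centre of the tray's floor (top surface).
- tray_tab_end (a point): Middle of the inner face of the end wall next to the pull tab, at floor height.
- tray_plain_end (a point): Middle of the inner face of the other end wall (the one without the tab), at floor height.
- detector: Grey smear detector, fixed on the bench, 116x116x24 mm, with a square nest 72x72 mm and 7 mm deep in its top over a round dark window, and a steel connector on its +x side. Origin: centre of its underside; x and y parallel to its sides, z up.
- nest (a point): Centre of the nest's floor, 17 mm above the detector's underside.
- beaker_pot: Bystander: clear pot with a blue lid, 61 mm across, 50 mm high. Origin: centre of its underside.
- vial_a: Bystander: clear vial with a white cap, 28 mm across, 63 mm high. Origin: centre of its underside.
- pellet_tin: Bystander: flat green tin 57x83x19 mm. Origin: centre of its underside.
Mind the look-alikes: they are no part of the job. Of the things that look like the detector, the larger one is meant.

How it is judged:
By the outcome, as a careful person would: the job done as asked, in the order asked, and still so for the second after the job is handed in, with the robot touching nothing.
It also fails if it takes over 64 s, if anything falls off the work surface, if the arm or the gripper's body presses on something with over 40 N, if the wrist force passes 120 N, or if a joint passes its speed limit or range.

ROBOT

A 6-joint arm with a two-finger parallel gripper is mounted at the origin on a cart in front of the work surface, level with it; the furniture and walls round the work are solid. World frame = base frame: x ahead of the robot, y to its left, z up, the work surface at z = 0. Lengths are in m, angles in rad, forces in N, time in s.
With the tool pointing down it reaches from about 0.375 to 0.925 m from the base axis. Payload 5.7 kg.
Tool frame: the origin (TCP) lies between the finger pads; the fingertips stand 14 mm ahead of it and the grasp point (between the pads) lies 5 mm behind it (ctrl.tcp_to_tips is the distance from the TCP to the fingertips, in m); z points along the fingers, y is the line along which they close (so a half turn about z gives the same grasp; the last joint's range is limited). The gripper opens to 85 mm and grips with 20 to 120 N. Pads are 22 mm wide; open, the fingers measure 114 mm over their backs; the gripper's body (76 mm by 85 mm) begins 54 mm behind the grasp point. The pads swing forward as they close: fully open they stand 13 mm farther back than shut.
Start: joints at [1.17, 0.359, 1.51, -0, 1.272, -0.115], TCP at [0.169, 0.576, 0.245] pointing down, gripper open.
Joint ranges: [-2.97, 2.97], [-1.01, 2.36], [0.21, 2.38], [-0.96, 4.11], [0.2, 2.71], [-2.98, 2.98]. Speed limits (rad/s): [2.39, 2.39, 3.14, 3.14, 3.14, 3.14].

INTERFACE

Orientations are given as a unit quaternion [x, y, z, w].
In Python, from cell import ctrl gives the robot as it stands. The module is installed in compiled form; this text tells all that it offers.
- The arm moves only by the tool drive_tool, never from a script. Its argument "plan" is a list of rows, each an object of numbers: "x", "y", "z": the shift along the tool's x, y, z in cm; "twist": the turn about the tool's z in rad; "claw": the finger opening in cm, from 0 to 8.54. In form: [{"x": .., "y": .., "z": .., "twist": .., "claw": ..}, ...]. A call has 1 to 8 rows; each row is the pose to reach, as a shift and turn from the pose commanded when the call began, along the tool's axes at that moment; what a row does not reach only later rows make up. A row lasts 1/12 s, in which the tool goes at most 41.7 mm and 7.16 degrees, less where a joint would pass 70% of its speed; a pose out of reach is approached as far as the arm can. A call with a gripper value outside its range is refused whole. The fingers move at their own pace and stop on an object; "squeeze" is the grip in N (left out, the last holds). Time passes only in rows, so rows that repeat a pose let the fingers close. It gives the time, the measured TCP pose, the force, the opening and the grip force at its end, in the units of the state.
- ctrl.read_state(): the state, without advancing time (a new reading comes with each control period).
- ctrl.capture(name): name is "scene" or "top" or "wrist"; returns a dict with "img" (400x640x3 uint8, red, green, blue), "camera_matrix" (3x3 intrinsics, pixels), "world_to_cam" (4x4, takes a point from world to camera coordinates); the wrist camera has in their place "T_tool_cam" (4x4, takes a point from camera to tool coordinates, whose origin is the TCP and whose axes are the flange's). Camera axes: x right, y up, looking along -z (the intrinsics and any distortion apply to the point x, -y, -z); pixel columns grow to the right and rows downward; lengths in m; the calibration is good to about 2 mm. The wrist camera is an equidistant fisheye: a pixel r from the principal point sees the ray r / f radians off the axis. A picture is of the moment at which its call begins: read the wrist's pose just before it. There is no depth.
- ctrl.hand_in(): hands the job in; it is judged then, once.
The state is a dict: "t": time; "qpos": joint angles; "dq": joint speeds; "tau": joint torques, N m; "position": TCP position; "orientation": TCP orientation; "wrist_force": force on the tool from outside, world axes, zero at the start; "moment": the same for the moment, N m; "opening": opening from 0.0 (shut) to 1.0 (fully open); "finger_force": force on a finger pad.
Only numpy, scipy, OpenCV 4.12 (cv2) and the standard library are available. Lean on these libraries where they do the work, as an engineer would, in place of code of your own. Each camera call takes 0.05 s, during which the arm holds its last target. There are 200 camera calls.

## Working session

There is one attempt and no reset: what is moved stays moved. The work goes in short steps, Python scripts to look and compute and a tool call to move; the robot and the scene stay as the last step left them, time stands still between calls to the robot, and variables do not carry over. Pictures are saved under pics/ and viewed, at most 10 in all, crops included, and the job is handed in when it is done.

Besides the shell and the picture viewer there is one more tool, called after "Emit:" as name(argument=value, ...), one argument or row to a line, values as JSON. drive_tool: Moves the arm, as the interface text tells. Its arguments: {"type":"object","properties":{"plan":{"type":"array"},"squeeze":{"type":"number"}},"required":["plan"]}

```bash
ls; mkdir -p pics
cat > h.py <<'E'
import numpy as np,cv2
from cell import ctrl
from scipy.spatial.transform import Rotation as R
def grab(n,f):
    c=ctrl.capture(n); cv2.imwrite('pics/'+f,c['img'][:,:,::-1]); np.save('pics/'+f+'.npy',c,allow_pickle=True); return c
def load(f): return np.load('pics/'+f+'.npy',allow_pickle=True).item()
def ray(c,u,v):
    K=c['camera_matrix'];T=np.linalg.inv(c['world_to_cam'])
    d=np.array([(u-K[0,2])/K[0,0],-(v-K[1,2])/K[1,1],-1]);return T[:3,3],T[:3,:3]@d
def onz(c,u,v,z):
    o,d=ray(c,u,v);return o+d*(z-o[2])/d[2]
def proj(c,p):
    K=c['camera_matrix'];q=(c['world_to_cam']@np.append(p,1))[:3]
    return np.array([K[0,2]-K[0,0]*q[0]/q[2],K[1,2]+K[1,1]*q[1]/q[2]])
E
python3 - <<'E'
from h import *
a=grab('scene','scene.png');b=grab('top','top.png')
for c in(a,b):
    print(c.keys(),c['camera_matrix'],np.linalg.inv(c['world_to_cam']).round(3))
print(ctrl.read_state())
E
```

```text
pics
dict_keys(['img', 'camera_matrix', 'world_to_cam']) [[416.370607     0.         315.40696292]
 [  0.         416.370607   194.58465754]
 [  0.           0.           1.        ]] [[ 0.583  0.557 -0.591 -0.034]
 [-0.812  0.417 -0.408 -0.403]
 [ 0.019  0.718  0.696  0.75 ]
 [ 0.     0.     0.     1.   ]]
dict_keys(['img', 'camera_matrix', 'world_to_cam']) [[422.0694566    0.         320.27198126]
 [  0.         422.0694566  195.18712602]
 [  0.           0.           1.        ]] [[-0.027  0.988 -0.155  0.359]
 [-1.    -0.025  0.019  0.01 ]
 [ 0.015  0.156  0.988  1.073]
 [ 0.     0.     0.     1.   ]]
{'t': 0.1, 'qpos': array([ 1.16990687e+00,  3.59465069e-01,  1.51134434e+00,  5.12831488e-05,
        1.27252082e+00, -1.15111437e-01]), 'dq': array([-0.0006578 ,  0.00057979, -0.00371035,  0.00073441, -0.00042225,
       -0.0013847 ]), 'tau': array([ 6.47860652e-04, -5.28651774e+01, -2.79349422e+01, -1.12312131e-05,
        5.07711302e-03, -1.88139158e-07]), 'position': array([0.16890138, 0.57510498, 0.24451086]), 'orientation': array([ 1.42410696e-01,  9.89807273e-01, -8.33783655e-04, -2.45361740e-04]), 'wrist_force': array([ 0.55948733, -0.72124165,  0.12783908]), 'moment': array([ 0.00025514, -0.03691959, -0.01979762]), 'finger_force': 0.0, 'opening': 0.9990958067940424}
```

View pics/top.png

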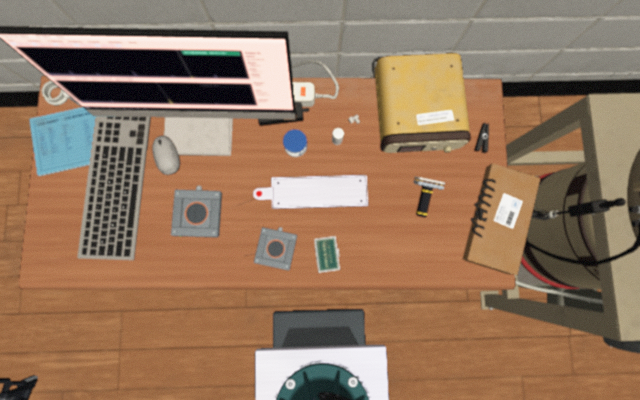

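View pics/scene.png

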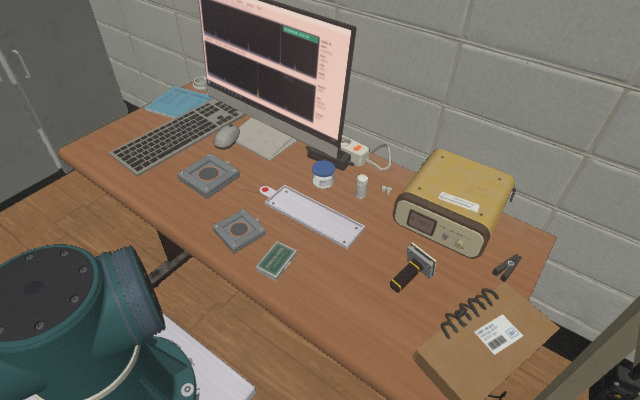

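Top view, what could be taken for what:
- Detector: big grey block at (197,213) or the smaller one at (275,248). I choose the larger, (197,213).
- Tray: (320,191), red dot at (258,194). The white pad at (198,136) is a look-alike.
- Wiper: (428,195), handle towards the robot. The black pliers at (483,137) are a look-alike.
- Bystanders: pot (294,142), vial (338,135), green tin (327,254).

Next, one close crop to check these choices.

Run:
```python
from h import *
b=load('top.png');im=b['img'][:,:,::-1]
f=lambda x0,y0,w,h,s:cv2.resize(np.ascontiguousarray(im[y0:y0+h,x0:x0+w]),None,fx=s,fy=s,interpolation=cv2.INTER_CUBIC)
A=f(165,180,65,65,6)[:300,:390];B=f(400,165,65,65,6)[:300,:390]
C=f(245,165,130,50,6)
cv2.imwrite('pics/crop.png',np.vstack([np.hstack([f(165,183,65,50,6),f(400,172,65,50,6)]),C]))
def corners(mask,z,n):
    cs,_=cv2.findContours(mask.astype(np.uint8),0,2);c=max(cs,key=cv2.contourArea)
    r=cv2.minAreaRect(c);p=cv2.boxPoints(r);print(n,cv2.contourArea(c),np.round(r[0],1),p.round(1).tolist())
    q=np.array([onz(b,u,v,z)[:2] for u,v in p]);e=np.roll(q,-1,0)-q
    print('  world c',q.mean(0).round(4),'sides',np.linalg.norm(e,axis=1).round(4),'ang',np.degrees(np.arctan2(e[:,1],e[:,0])).round(1))
hsv=cv2.cvtColor(b['img'],cv2.COLOR_RGB2HSV);H,S,V=[hsv[:,:,i].astype(int) for i in range(3)]
def sub(m,x0,x1,y0,y1):
    o=np.zeros_like(m);o[y0:y1,x0:x1]=m[y0:y1,x0:x1];return o
corners(sub((S<70)&(V>110),268,375,165,220),.02,'tray')
corners(sub(S<70,160,232,190,250),.024,'det')
corners(sub((S<70)&(V>40),250,300,225,275),.02,'small')
corners(sub((S>150)&((H<8)|(H>172))&(V>120),245,275,180,210),.012,'red')
corners(sub((V<60),412,440,180,222),.03,'handle')
corners(sub((S<70)&(V>80),405,455,165,200),.05,'foot')
```

```text
tray 2981.0 [317.7 191.5] [[267.3999938964844, 177.0], [367.1000061035156, 174.10000610351562], [368.1000061035156, 205.89999389648438], [268.29998779296875, 208.8000030517578]]
  world c [ 0.5339 -0.0046] sides [0.2539 0.0818 0.2509 0.0814] ang [-89.7 179.1  90.2   1.2]
det 2098.5 [195.9 212.9] [[170.60000610351562, 234.89999389648438], [173.6999969482422, 187.8000030517578], [221.3000030517578, 190.89999389648438], [218.1999969482422, 238.0]]
  world c [0.487 0.3  ] sides [0.1178 0.1195 0.1178 0.1175] ang [ -2.1 -95.2 176.9  84.8]
small 1281.5 [275.5 246.6] [[253.1999969482422, 262.3999938964844], [262.0, 222.8000030517578], [297.70001220703125, 230.6999969482422], [288.8999938964844, 270.29998779296875]]
  world c [0.3986 0.1037] sides [0.0995 0.0912 0.0993 0.0899] ang [ -12.9 -104.   166.4   76.1]
red 8.0 [258.5 193.5] [[257.0, 192.0], [260.0, 192.0], [260.0, 195.0], [257.0, 195.0]]
  world c [0.5335 0.1461] sides [0.0076 0.0077 0.0076 0.0077] ang [-91.4 179.7  88.6  -0.2]
handle 138.5 [423.4 201.8] [[417.20001220703125, 209.8000030517578], [421.20001220703125, 191.8000030517578], [429.70001220703125, 193.6999969482422], [425.70001220703125, 211.6999969482422]]
  world c [ 0.4994 -0.2681] sides [0.047  0.022  0.047  0.0218] ang [ -16.  -104.2  163.8   75.9]
foot 184.5 [428.8 183. ] [[413.29998779296875, 184.3000030517578], [415.0, 175.8000030517578], [444.29998779296875, 181.6999969482422], [442.6000061035156, 190.10000610351562]]
  world c [ 0.5432 -0.2792] sides [0.0219 0.0736 0.0219 0.0733] ang [ -14.6 -103.   164.8   77.1]
```

View pics/crop.png

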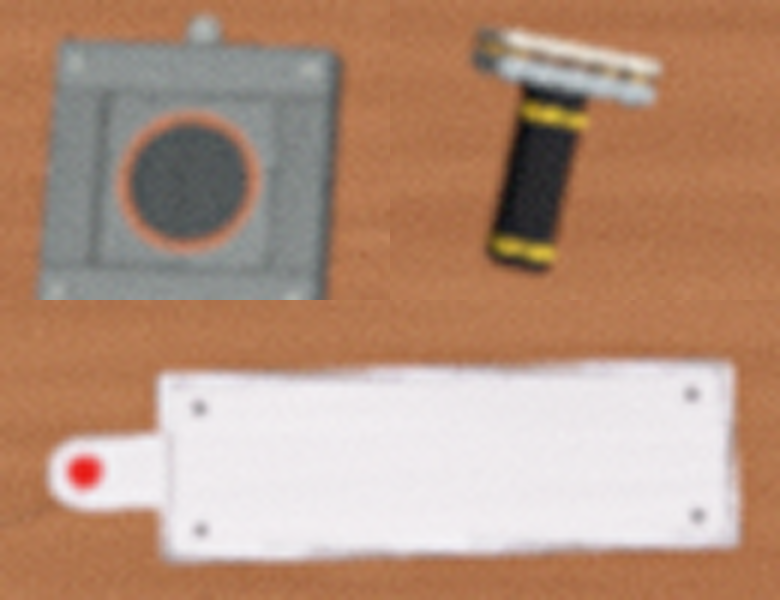

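The crop confirms the choice. The larger detector has its window and a square nest, the wiper's handle slopes toward lower left, and the tray's tab with the red dot is at its left (+y) end.

```bash
cat >> h.py <<'E'
def pose():
    s=ctrl.read_state();return s,np.array(s['position']),R.from_quat(s['orientation'])
def go(x,y,z,yaw=None,p=None):
    "shift in tool cm; yaw = world angle (deg) of tool y, mod 180"
    s,p0,r=pose();p=p0 if p is None else np.array(p)
    d=r.inv().apply(np.array([x,y,z])-p)*100
    M=r.as_matrix();cur=np.degrees(np.arctan2(M[1,1],M[0,1]))
    tw=0 if yaw is None else -np.radians((yaw-cur+90)%180-90)
    print('shift',d.round(2),'twist',round(tw,3),'yaw now',round(cur,2),'tilt',np.degrees(np.arccos(-M[2,2])).round(2),'t',round(s['t'],2),'F',s['wrist_force'].round(1),'p',p0.round(4),'op',round(s['opening'],3))
def wray(c,p,r,u,v):
    K=c['camera_matrix'];a=(u-K[0,2])/K[0,0];b=(v-K[1,2])/K[1,1];t=np.hypot(a,b)
    k=np.sinc(t/np.pi);d=np.array([a*k,-b*k,-np.cos(t)]);T=c['T_tool_cam']
    return p+r.apply(T[:3,3]),r.apply(T[:3,:3]@d)
def wonz(c,p,r,u,v,z):
    o,d=wray(c,p,r,u,v);return o+d*(z-o[2])/d[2]
def wgrab(f):
    s,p,r=pose();c=ctrl.capture('wrist');c['p']=p;c['r']=r.as_quat()
    cv2.imwrite('pics/'+f,c['img'][:,:,::-1]);np.save('pics/'+f+'.npy',c,allow_pickle=True);return c,p,r
def wload(f): c=load(f);return c,c['p'],R.from_quat(c['r'])
E
python3 - <<'E'
from h import *
b=load('top.png')
e=onz(b,422,215.5,.0235);j=onz(b,427.5,188,.042);print(e,j,np.linalg.norm(e-j),np.degrees(np.arctan2(*(j-e)[[1,0]])))
print('tab tip',onz(b,253,194,.012))
go(.487,.30,.33);go(.52,.05,.33);go(.49,-.265,.30)
E
```

```text
[ 0.46556412 -0.26393736  0.0235    ] [ 0.53198299 -0.27730687  0.042     ] 0.07023147036949053 -11.381031671190538
tab tip [0.53257569 0.16004315 0.012     ]
shift [-38.27 -17.44  -8.53] twist 0 yaw now 73.63 tilt 0.1 t 0.1 F [ 0.6 -0.7  0.1] p [0.1689 0.5751 0.2445] op 0.999
shift [-48.49 -40.5   -8.49] twist 0 yaw now 73.63 tilt 0.1 t 0.1 F [ 0.6 -0.7  0.1] p [0.1689 0.5751 0.2445] op 0.999
shift [-54.49 -71.56  -5.44] twist 0 yaw now 73.63 tilt 0.1 t 0.1 F [ 0.6 -0.7  0.1] p [0.1689 0.5751 0.2445] op 0.999
```

Emit:
drive_tool(
  plan=[
    {"x": -3.3, "y": -1.5, "z": -3},
    {"x": -6.6, "y": -3, "z": -6},
    {"x": -10, "y": -4.5, "z": -8.5},
    {"x": -13.7, "y": -6.2, "z": -8.5},
    {"x": -17.4, "y": -7.9, "z": -8.5},
    {"x": -21.1, "y": -9.6, "z": -8.5},
    {"x": -24.8, "y": -11.3, "z": -8.5},
    {"x": -28.5, "y": -13, "z": -8.5},
  ],
)

```text
$.plan[0]: bad value
```

Emit:
drive_tool(
  plan=[
    {"x": -3.7, "y": -1.7, "z": 0},
    {"x": -7.4, "y": -3.4, "z": 0},
    {"x": -9.8, "y": -4.4, "z": 0},
    {"x": -9.8, "y": -4.4, "z": 0},
    {"x": -9.8, "y": -4.4, "z": 0},
    {"x": -9.8, "y": -4.4, "z": 0},
  ],
)

```text
$.plan[0]: bad value
```

Run:
```python
from h import *
c,p,r=wgrab('w_det.png');print(c['camera_matrix'],c['T_tool_cam'].round(3))
go(.52,.0,.33);go(.47,-.27,.25)
```

```text
[[309.70691629   0.         319.23750483]
 [  0.         309.70691629 203.21902957]
 [  0.           0.           1.        ]] [[ 0.     0.962  0.274  0.069]
 [ 1.    -0.    -0.001 -0.   ]
 [-0.     0.274 -0.962 -0.129]
 [ 0.     0.     0.     1.   ]]
shift [-49.9  -45.3   -8.48] twist 0 yaw now 73.62 tilt 0.09 t 0.15 F [ 0.4  0.5 -0. ] p [0.169  0.5752 0.2446] op 0.997
shift [-52.71 -72.6   -0.44] twist 0 yaw now 73.62 tilt 0.09 t 0.15 F [ 0.4  0.5 -0. ] p [0.169  0.5752 0.2446] op 0.997
```

View pics/w_det.png

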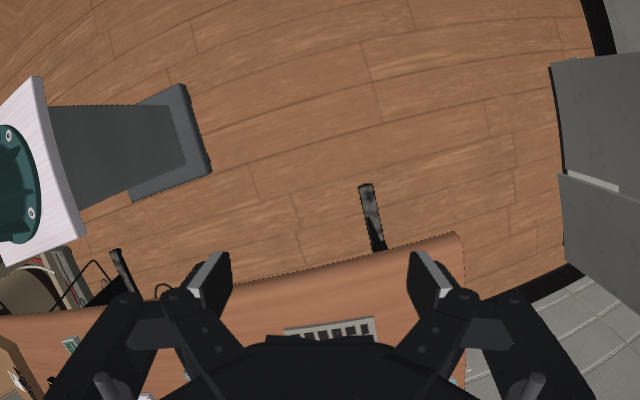

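The gripper's fingers fill the lower third, and it sees only floor from here. The move was refused because every row needs all its fields.

Emit:
drive_tool(
  plan=[
    {"x": -3.3, "y": -1.5, "z": -3, "twist": 0, "claw": 8.5},
    {"x": -6.6, "y": -3, "z": -6, "twist": 0, "claw": 8.5},
    {"x": -10, "y": -4.5, "z": -8.5, "twist": 0, "claw": 8.5},
    {"x": -13.7, "y": -6.2, "z": -8.5, "twist": 0, "claw": 8.5},
    {"x": -17.4, "y": -7.9, "z": -8.5, "twist": 0, "claw": 8.5},
    {"x": -21.1, "y": -9.6, "z": -8.5, "twist": 0, "claw": 8.5},
    {"x": -24.8, "y": -11.3, "z": -8.5, "twist": 0, "claw": 8.5},
    {"x": -28.5, "y": -13, "z": -8.5, "twist": 0, "claw": 8.5},
  ],
)

```text
t: 0.82
position: [0.4016, 0.3736, 0.3303]
orientation: [0.142, 0.99, -0.0, -0.0]
wrist_force: [0.7, 0.6, 0.1]
opening: 0.993
finger_force: 0.0
```

Emit:
drive_tool(
  plan=[
    {"x": -3.7, "y": -1.7, "z": 0, "twist": 0, "claw": 8.5},
    {"x": -7.4, "y": -3.4, "z": 0, "twist": 0, "claw": 8.5},
    {"x": -9.8, "y": -4.4, "z": 0, "twist": 0, "claw": 8.5},
    {"x": -9.8, "y": -4.4, "z": 0, "twist": 0, "claw": 8.5},
    {"x": -9.8, "y": -4.4, "z": 0, "twist": 0, "claw": 8.5},
  ],
)

```text
t: 1.23
position: [0.483, 0.3043, 0.3298]
orientation: [0.144, 0.99, -0.0, -0.0]
wrist_force: [-0.8, 0.2, 0.5]
opening: 0.994
finger_force: 0.0
```

Run:
```python
from h import *
c,p,r=wgrab('w_det2.png')
go(.52,.0,.33);go(.47,-.27,.25)
```

```text
shift [-1.229e+01 -2.818e+01 -2.000e-02] twist 0 yaw now 73.55 tilt 0.08 t 1.28 F [ 0.7  0.5 -0.6] p [0.482  0.3051 0.3298] op 0.999
shift [-15.15 -55.49   7.99] twist 0 yaw now 73.55 tilt 0.08 t 1.28 F [ 0.7  0.5 -0.6] p [0.482  0.3051 0.3298] op 0.999
```

Emit:
drive_tool(
  plan=[
    {"x": -1.7, "y": -3.8, "z": 0, "twist": 0, "claw": 8.5},
    {"x": -3.4, "y": -7.6, "z": 0, "twist": 0, "claw": 8.5},
    {"x": -5.1, "y": -11.4, "z": 0, "twist": 0, "claw": 8.5},
    {"x": -6.8, "y": -15.2, "z": 0, "twist": 0, "claw": 8.5},
    {"x": -8.5, "y": -19, "z": 0, "twist": 0, "claw": 8.5},
    {"x": -10.2, "y": -22.8, "z": 0, "twist": 0, "claw": 8.5},
    {"x": -12.3, "y": -26.5, "z": 0, "twist": 0, "claw": 8.5},
    {"x": -12.3, "y": -28, "z": 0, "twist": 0, "claw": 8.5},
  ],
)

```text
t: 1.95
position: [0.5225, -0.001, 0.3305]
orientation: [0.143, 0.99, -0.001, 0.001]
wrist_force: [0.2, 0.2, -0.3]
opening: 0.996
finger_force: 0.0
```

Emit:
drive_tool(
  plan=[
    {"x": 0, "y": 0, "z": 0, "twist": 0, "claw": 8.5},
    {"x": 0, "y": 0, "z": 0, "twist": 0, "claw": 8.5},
  ],
)

```text
t: 2.12
position: [0.5206, 0.0028, 0.3302]
orientation: [0.143, 0.99, 0.0, -0.0]
wrist_force: [-0.6, 0.2, 0.0]
opening: 0.994
finger_force: 0.0
```

Run:
```python
from h import *
c,p,r=wgrab('w_tray.png')
go(.48,-.27,.25)
```

```text
shift [ -3.79 -27.4    8.  ] twist 0 yaw now 73.67 tilt 0.06 t 2.17 F [-0.4 -0.6 -0.6] p [0.5207 0.0036 0.3303] op 0.996
```

Emit:
drive_tool(
  plan=[
    {"x": -0.4, "y": -3.7, "z": 1, "twist": 0, "claw": 8.5},
    {"x": -0.8, "y": -7.4, "z": 2, "twist": 0, "claw": 8.5},
    {"x": -1.2, "y": -11.1, "z": 3, "twist": 0, "claw": 8.5},
    {"x": -1.6, "y": -14.8, "z": 4, "twist": 0, "claw": 8.5},
    {"x": -2, "y": -18.5, "z": 5, "twist": 0, "claw": 8.5},
    {"x": -2.4, "y": -22.2, "z": 6, "twist": 0, "claw": 8.5},
    {"x": -2.9, "y": -25.9, "z": 7, "twist": 0, "claw": 8.5},
    {"x": -2.9, "y": -27.2, "z": 8, "twist": 0, "claw": 8.5},
  ],
)

```text
t: 2.83
position: [0.4732, -0.2697, 0.2501]
orientation: [0.142, 0.99, -0.001, 0.001]
wrist_force: [0.5, -0.0, -0.6]
opening: 0.995
finger_force: 0.0
```

Emit:
drive_tool(
  plan=[
    {"x": 0, "y": 0, "z": 0, "twist": 0, "claw": 8.5},
    {"x": 0, "y": 0, "z": 0, "twist": 0, "claw": 8.5},
  ],
)

```text
t: 3.0
position: [0.4725, -0.2653, 0.2496]
orientation: [0.142, 0.99, 0.001, -0.001]
wrist_force: [0.6, 0.2, 0.2]
opening: 0.994
finger_force: 0.0
```

Run:
```python
from h import *
c,p,r=wgrab('w_wip.png')
go(.48,-.27,.25)
a=[load('w_det2.png')['img'],load('w_tray.png')['img'],c['img']]
def hs(i,f=.625):return cv2.resize(i,None,fx=f,fy=f)
cv2.imwrite('pics/mos.png',np.vstack([np.hstack([hs(a[0]),hs(a[1])]),np.hstack([hs(a[2]),0*hs(a[2])])])[:, :, ::-1])
```

```text
shift [-0.82 -0.28  0.02] twist 0 yaw now 73.69 tilt 0.09 t 3.05 F [-0.2 -0.4  0.7] p [ 0.4729 -0.265   0.2503] op 0.992
```

View pics/mos.png

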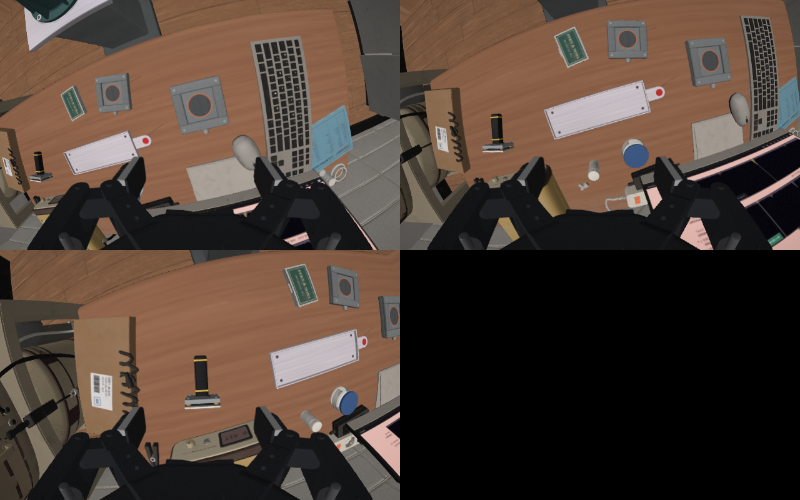

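The mosaic shows, in full-frame pixels: the detector at (320,168) with its connector on the +x side, the tray at (317,176) with the red dot on the +y end, and the wiper at (323,215) with its handle along the image column.

Run:
```python
from h import *
def m(f,box,fn,z,n):
    c,p,r=wload(f);h=cv2.cvtColor(c['img'],cv2.COLOR_RGB2HSV).astype(int);k=fn(h[:,:,0],h[:,:,1],h[:,:,2])
    o=np.zeros(k.shape,np.uint8);x0,x1,y0,y1=box;o[y0:y1,x0:x1]=k[y0:y1,x0:x1]
    if n in('tray','det'):o=cv2.morphologyEx(o,cv2.MORPH_OPEN,np.ones((13,13)))
    cs,_=cv2.findContours(o,0,1);q=max(cs,key=cv2.contourArea)[:,0]
    w=np.array([wonz(c,p,r,u,v,z)[:2] for u,v in q])
    rc=cv2.minAreaRect((w*1000).astype(np.float32));M=q.mean(0)
    print(n,'px',q.min(0),q.max(0),'c',np.round(rc[0],1),'size',np.round(rc[1],1),'ang',round(rc[2],2));return w
g=lambda H,S,V:(S<60)&(V>60)
m('w_det2.png',(260,375,110,225),g,.024,'det')
m('w_tray.png',(215,410,115,235),lambda H,S,V:(S<60)&(V>120),.02,'tray')
m('w_tray.png',(390,430,130,165),lambda H,S,V:(S>150)&((H<8)|(H>172)),.012,'red')
m('w_wip.png',(415,600,110,240),lambda H,S,V:(S<60)&(V>120),.02,'tray')
m('w_wip.png',(290,350,160,245),lambda H,S,V:(V<70),.03,'handle')
m('w_wip.png',(280,360,215,265),lambda H,S,V:(S<70)&(V>90),.06,'foot')
c,p,r=wload('w_wip.png')
cv2.imwrite('pics/wz.png',cv2.resize(c['img'][160:270,270:375,::-1],None,fx=5,fy=5,interpolation=cv2.INTER_CUBIC))
```

```text
det px [274 123] [363 212] c [487.2 302.8] size [114.8 117.7] ang 86.66
tray px [240 134] [408 216] c [533.8   6.9] size [ 79.3 260.5] ang 0.31
red px [410 143] [419 152] c [533.7 147.1] size [14.3 13.6] ang 75.84
tray px [436 132] [568 215] c [533.1 -12.6] size [ 80.5 233.6] ang 0.19
handle px [311 178] [332 223] c [ 499.2 -269.7] size [23.3 54.9] ang 76.48
foot px [295 235] [352 246] c [ 535.7 -278.8] size [64.  11.2] ang 76.3
```

View pics/wz.png

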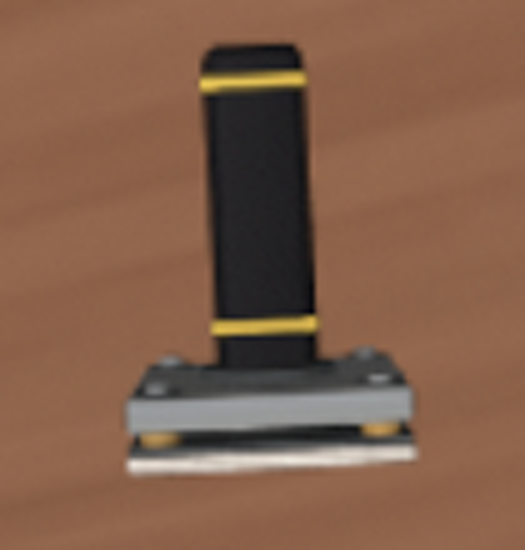

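The zoom shows the handle axis running from px (320.5,169) at its free end to (323.6,233) at the plate. The pad is on the far side.

Run:
```python
from h import *
c,p,r=wload('w_wip.png')
e=wonz(c,p,r,320.4,169,.0235);j=wonz(c,p,r,323.6,232.5,.0425)
d=j-e;print('handle',e.round(4),j.round(4),np.linalg.norm(d),np.degrees(np.arctan2(d[1],d[0])))
def wproj(c,p,r,P):
    T=c['T_tool_cam'];q=T[:3,:3].T@(r.inv().apply(P-p)-T[:3,3]);q=np.array([q[0],-q[1],-q[2]])
    t=np.arctan2(np.hypot(q[0],q[1]),q[2]);K=c['camera_matrix'];k=K[0,0]*t/np.hypot(q[0],q[1]);return K[:2,2]+q[:2]*k
b=load('top.png')
def prof(name,P):
    if name=='top':I=b['img'];px=[proj(b,x) for x in P]
    else:
        c,p,r=wload(name);I=c['img'];px=[wproj(c,p,r,x) for x in P]
    px=np.array(px,np.float32);S=cv2.cvtColor(I,cv2.COLOR_RGB2HSV)[:,:,1].astype(np.float32)
    return cv2.remap(S,px[:,0].copy(),px[:,1].copy(),1)[:,0]
def edges(name,P,t,thr=70):
    s=prof(name,P)<thr;k=np.where(np.diff(s.astype(int)))[0];return t[k].round(4)
y=np.arange(-.16,.2,.0005);x=np.arange(.46,.61,.0005)
for n in('top','w_tray.png','w_wip.png'):
    for x0 in(.51,.555):print(n,x0,'y-edges',edges(n,[np.array([x0,a,.02]) for a in y],y))
    for y0 in(-.09,0,.09):print(n,y0,'x-edges',edges(n,[np.array([a,y0,.02]) for a in x],x))
```

```text
handle [ 0.4637 -0.2609  0.0235] [ 0.5331 -0.2774  0.0425] 0.07384365908448336 -13.394888815295795
top 0.51 y-edges [-0.1305  0.1135]
top 0.555 y-edges [-0.1305  0.114 ]
top -0.09 x-edges [0.4935 0.5755]
top 0 x-edges [0.493 0.575]
top 0.09 x-edges [0.493 0.575]
w_tray.png 0.51 y-edges [-0.1285  0.114 ]
w_tray.png 0.555 y-edges [-0.1285  0.114 ]
w_tray.png -0.09 x-edges [0.4945 0.5735]
w_tray.png 0 x-edges [0.4935 0.5735]
w_tray.png 0.09 x-edges [0.4935 0.573 ]
w_wip.png 0.51 y-edges [-0.132  0.114]
w_wip.png 0.555 y-edges [-0.132   0.1135]
w_wip.png -0.09 x-edges [0.4925 0.5735]
w_wip.png 0 x-edges [0.4925 0.5735]
w_wip.png 0.09 x-edges [0.492  0.5725]
```

Run:
```python
from h import *
c,p,r=wload('w_wip.png');f=lambda u,v,z:wonz(c,p,r,u,v,z).round(4)
print('pad s0 top',f(324.3,254,.066),'plate s14 top',f(324,240,.0625),'plate s6 top',f(324,246.5,.0645),'end',f(320.4,169,.0235))
print(ctrl.tcp_to_tips)
go(.49,-.267,.10,76.4);go(.49,-.267,.018,76.4)
```

```text
pad s0 top [ 0.5491 -0.2816  0.066 ] plate s14 top [ 0.5342 -0.2776  0.0625] plate s6 top [ 0.5409 -0.2796  0.0645] end [ 0.4637 -0.2609  0.0235]
0.014
shift [-1.71  0.27 15.02] twist -0.047 yaw now 73.69 tilt 0.09 t 3.05 F [-0.2 -0.4  0.7] p [ 0.4729 -0.265   0.2503] op 0.992
shift [-1.72  0.26 23.22] twist -0.047 yaw now 73.69 tilt 0.09 t 3.05 F [-0.2 -0.4  0.7] p [ 0.4729 -0.265   0.2503] op 0.992
```

Emit:
drive_tool(
  plan=[
    {"x": -0.7, "y": 0.1, "z": 3.5, "twist": -0.047, "claw": 7},
    {"x": -1.4, "y": 0.2, "z": 7, "twist": -0.047, "claw": 6.5},
    {"x": -2.1, "y": 0.27, "z": 10.5, "twist": -0.047, "claw": 6.5},
    {"x": -2.1, "y": 0.27, "z": 14, "twist": -0.047, "claw": 6.5},
    {"x": -2.1, "y": 0.27, "z": 16.5, "twist": -0.047, "claw": 6.5},
    {"x": -2.1, "y": 0.27, "z": 16.5, "twist": -0.047, "claw": 6.5},
    {"x": -2.1, "y": 0.27, "z": 16.5, "twist": -0.047, "claw": 6.5},
  ],
)

```text
t: 3.63
position: [0.4934, -0.2681, 0.0852]
orientation: [0.118, 0.993, 0.001, -0.001]
wrist_force: [0.2, 0.3, 1.2]
opening: 0.764
finger_force: 0.0
```

Run:
```python
from h import *
go(.494,-.268,.018,76.4)
```

```text
shift [-0.07  0.02  6.72] twist 0.001 yaw now 76.45 tilt 0.14 t 3.63 F [0.2 0.3 1.2] p [ 0.4934 -0.2681  0.0852] op 0.764
```

Emit:
drive_tool(
  plan=[
    {"x": -0.05, "y": 0, "z": 3, "twist": 0, "claw": 6},
    {"x": -0.05, "y": 0, "z": 5.5, "twist": 0, "claw": 5},
    {"x": -0.05, "y": 0, "z": 6.7, "twist": 0, "claw": 4},
    {"x": -0.05, "y": 0, "z": 6.7, "twist": 0, "claw": 3},
    {"x": -0.05, "y": 0, "z": 6.7, "twist": 0, "claw": 2},
    {"x": -0.05, "y": 0, "z": 6.7, "twist": 0, "claw": 2},
    {"x": -0.05, "y": 0, "z": 6.7, "twist": 0, "claw": 2},
    {"x": -0.05, "y": 0, "z": 6.7, "twist": 0, "claw": 2},
  ],
  squeeze=20,
)

```text
t: 4.3
position: [0.4943, -0.2709, 0.0194]
orientation: [0.119, 0.993, -0.0, 0.001]
wrist_force: [0.3, -0.1, -3.6]
opening: 0.279
finger_force: 22.7
```

Emit:
drive_tool(
  plan=[
    {"x": -0.35, "y": 0, "z": -0.65, "twist": 0, "claw": 2},
    {"x": -0.7, "y": 0, "z": -1.3, "twist": 0, "claw": 2},
    {"x": -1.3, "y": 0, "z": -2.1, "twist": 0, "claw": 2},
    {"x": -1.9, "y": 0, "z": -2.85, "twist": 0, "claw": 2},
    {"x": -2.6, "y": 0, "z": -3.5, "twist": 0, "claw": 2},
    {"x": -3.4, "y": 0, "z": -4, "twist": 0, "claw": 2},
    {"x": -4.25, "y": 0, "z": -4.45, "twist": 0, "claw": 2},
    {"x": -5.15, "y": 0, "z": -4.8, "twist": 0, "claw": 2},
  ],
)

```text
t: 4.97
position: [0.5449, -0.283, 0.067]
orientation: [0.119, 0.993, -0.0, 0.0]
wrist_force: [-0.1, -1.4, -3.4]
opening: 0.278
finger_force: 20.4
```

Run:
```python
from h import *
c,p,r=wgrab('w_a.png');go(.5,-.27,.07)
c2=grab('scene','s_a.png')
cv2.imwrite('pics/am.png',np.hstack([cv2.resize(c['img'][140:400,200:450],(400,416)),cv2.resize(np.ascontiguousarray(c2['img'][200:330,350:475]),(400,416))])[:,:,::-1])
```

```text
shift [ 4.95  0.25 -0.24] twist 0 yaw now 76.32 tilt 0.26 t 5.02 F [ 2.8 -0.4 -3. ] p [ 0.5476 -0.2842  0.0678] op 0.276
```

View pics/am.png

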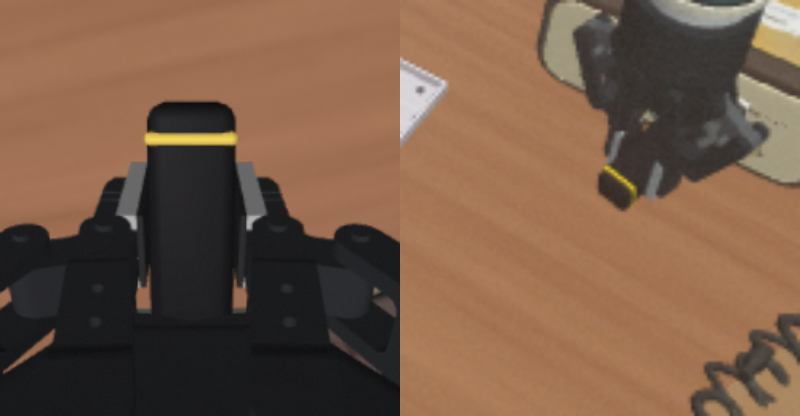

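Run:
```python
from h import *
u=np.array([.972,-.236,0]);n=np.array([.236,.972,0])
c,p,r=wload('w_a.png')
def rep(o,d):
    P=o+d*(n@(p-o))/(n@d);return 'rel grasp along u %.4f  z %.4f'%((P-p)@u,P[2])
c2=load('s_a.png')
for U,V in((417,259),(420,255)):print(rep(*ray(c2,U,V)))
for U,V in((200+192*.625,140+103*.625),(200+192*.625,140+138*.625)):print(rep(*wray(c,p,r,U,V)))
```

```text
rel grasp along u -0.0209  z 0.0579
rel grasp along u -0.0133  z 0.0650
rel grasp along u -0.0519  z 0.1358
rel grasp along u -0.0475  z 0.1365
```

The handle still slopes down: the grip carried the wiper rigidly instead of letting it pivot. A quick upward jerk should make the heavy foot swing down in the weak grip.

Emit:
drive_tool(
  plan=[
    {"x": 0, "y": 0, "z": -4.1, "twist": 0, "claw": 2},
    {"x": 0, "y": 0, "z": -4.1, "twist": 0, "claw": 2},
    {"x": 0, "y": 0, "z": -4.1, "twist": 0, "claw": 2},
    {"x": 0, "y": 0, "z": -4.1, "twist": 0, "claw": 2},
  ],
  squeeze=20,
)

```text
t: 5.4
position: [0.5433, -0.2824, 0.1068]
orientation: [0.119, 0.993, 0.0, -0.0]
wrist_force: [-0.4, 0.2, -3.3]
opening: 0.278
finger_force: 20.0
```

```bash
cat > look.py <<'E'
from h import *
import sys
def look():
    "end of handle position from scene: yellow blobs near gripper"
    c,p,r=wgrab('w_t.png');c2=grab('scene','s_t.png');go(.5,-.27,.07)
    u=np.array([.972,-.236,0]);n=np.array([.236,.972,0])
    for nm,I,f in(('scene',c2['img'],lambda a,b:ray(c2,a,b)),('wrist',c['img'],lambda a,b:wray(c,p,r,a,b))):
        h=cv2.cvtColor(I,cv2.COLOR_RGB2HSV);k=cv2.inRange(h,(20,140,110),(34,255,255))
        k,l,st,ce=cv2.connectedComponentsWithStats(k)
        q=proj(c2,p) if nm=='scene' else np.array([320,250])
        for i in range(1,k):
            if st[i,4]>3 and np.hypot(*(ce[i]-q))<80:
                o,d=f(*ce[i]);P=o+d*(n@(p-o))/(n@d);print(nm,st[i],'rel u %.4f z %.4f'%((P-p)@u,P[2]-p[2]))
look()
E
python3 look.py
```

```text
shift [4.41 0.15 3.61] twist 0 yaw now 76.32 tilt 0.17 t 5.5 F [ 0.4 -0.3 -4.3] p [ 0.5426 -0.2819  0.106 ] op 0.278
scene [416 238  11  13  25] rel u -0.0197 z 0.0032
wrist [289 227  62  11 451] rel u 0.3255 z -0.8730
```

Emit:
drive_tool(
  plan=[
    {"x": 0, "y": 0, "z": 1, "twist": 0, "claw": 2.3},
    {"x": 0, "y": 0, "z": 2, "twist": 0, "claw": 2.3},
  ],
)

```text
t: 5.67
position: [0.5436, -0.2826, 0.0861]
orientation: [0.119, 0.993, 0.0, -0.0]
wrist_force: [-0.1, 0.5, -3.9]
opening: 0.277
finger_force: 20.0
```

Emit:
drive_tool(
  plan=[
    {"x": 0, "y": 0, "z": 0, "twist": 0, "claw": 2.36},
  ],
)

```text
t: 5.75
position: [0.5418, -0.2814, 0.084]
orientation: [0.119, 0.993, 0.001, -0.003]
wrist_force: [-0.2, 0.1, -4.0]
opening: 0.278
finger_force: 18.2
```

```bash
python3 look.py
```

```text
shift [4.44 0.16 1.58] twist 0 yaw now 76.32 tilt 0.18 t 5.85 F [ 0.   0.6 -3.7] p [ 0.5428 -0.2821  0.0857] op 0.28
scene [414 245  10   9  21] rel u -0.0218 z 0.0097
wrist [289 227  62  11 451] rel u 0.0207 z -0.1004
```

Emit:
drive_tool(
  plan=[
    {"x": 0, "y": 0, "z": 0, "twist": 0, "claw": 2.38},
  ],
)

```text
t: 5.93
position: [0.5437, -0.2827, 0.0868]
orientation: [0.119, 0.993, 0.0, -0.0]
wrist_force: [0.6, 0.2, -1.8]
opening: 0.278
finger_force: 9.0
```

Emit:
drive_tool(
  plan=[
    {"x": 0, "y": 0, "z": 0, "twist": 0, "claw": 2.4},
    {"x": 0, "y": 0, "z": 0, "twist": 0, "claw": 2.4},
  ],
)

```text
t: 6.1
position: [0.5447, -0.2833, 0.0881]
orientation: [0.119, 0.993, -0.001, 0.001]
wrist_force: [0.0, 0.2, 0.4]
opening: 0.28
finger_force: 0.2
```

```bash
python3 look.py
```

```text
shift [4.65 0.24 1.81] twist 0 yaw now 76.32 tilt 0.12 t 6.2 F [ 0.4 -0.7  0.1] p [ 0.5446 -0.2833  0.0882] op 0.281
scene [435 251   6   5   6] rel u 0.0668 z -0.0830
wrist [294 285  16   5  32] rel u -0.0702 z 0.1298
wrist [336 286   9   4  21] rel u -0.0689 z 0.1276
wrist [298 293   4   2   6] rel u -0.0702 z 0.1298
wrist [337 293   5   2   7] rel u -0.0688 z 0.1276
wrist [300 299   7  11  29] rel u -0.0704 z 0.1300
wrist [338 299   2   2   4] rel u -0.0687 z 0.1275
wrist [332 304   7   6  24] rel u -0.0685 z 0.1273
```

Run:
```python
from h import *
a=load('w_t.png')['img'];b=load('s_t.png')['img']
cv2.imwrite('pics/am2.png',np.hstack([cv2.resize(a[100:400,160:480],(427,400)),cv2.resize(np.ascontiguousarray(b[190:300,370:470]),(364,400))])[:,:,::-1])
```

```text
(no output)
```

View pics/am2.png

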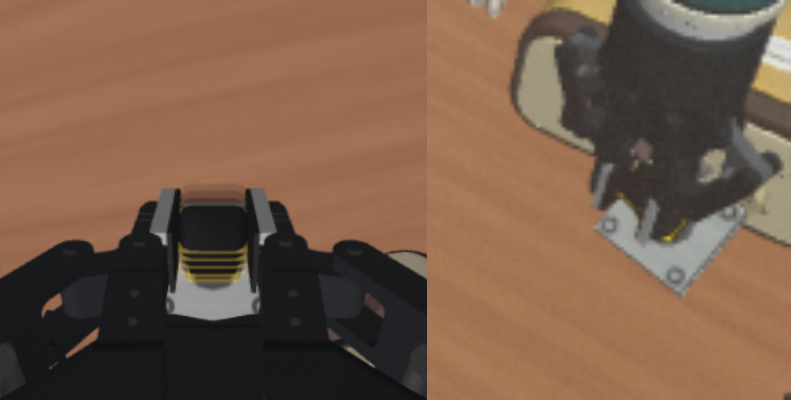

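The wiper has swung upright, with its handle between the pads and the plate flat below; the blur shows it still settling. Now I open the fingers and let it settle.

Emit:
drive_tool(
  plan=[
    {"x": 0, "y": 0, "z": 0, "twist": 0, "claw": 2.6},
    {"x": 0, "y": 0, "z": 0, "twist": 0, "claw": 3},
    {"x": 0, "y": 0, "z": 0, "twist": 0, "claw": 4},
    {"x": 0, "y": 0, "z": 0, "twist": 0, "claw": 5},
    {"x": 0, "y": 0, "z": 0, "twist": 0, "claw": 6},
    {"x": 0, "y": 0, "z": 0, "twist": 0, "claw": 6},
  ],
)

```text
t: 6.7
position: [0.5438, -0.2827, 0.0874]
orientation: [0.119, 0.993, -0.0, -0.0]
wrist_force: [0.6, 0.2, -0.7]
opening: 0.705
finger_force: 0.0
```

Emit:
drive_tool(
  plan=[
    {"x": -2, "y": 0, "z": -4, "twist": 0, "claw": 6},
    {"x": -4, "y": 0, "z": -8, "twist": 0, "claw": 6},
    {"x": -4, "y": 0, "z": -12, "twist": 0, "claw": 6},
    {"x": -4, "y": 0, "z": -12, "twist": 0, "claw": 6},
    {"x": -4, "y": 0, "z": -12, "twist": 0, "claw": 6},
  ],
)

```text
t: 7.12
position: [0.5852, -0.2935, 0.2112]
orientation: [0.119, 0.993, -0.002, 0.003]
wrist_force: [-1.6, 0.3, -0.1]
opening: 0.701
finger_force: 0.0
```

Run:
```python
from h import *
c,p,r=wgrab('w_up.png');go(.55,-.28,.06)
cv2.imwrite('pics/up.png',cv2.resize(c['img'][100:350,170:470],(600,500))[:,:,::-1])
```

```text
shift [ 3.57  0.44 14.85] twist 0 yaw now 76.33 tilt 0.16 t 7.17 F [-0.4  0.7 -1.4] p [ 0.5833 -0.2925  0.2086] op 0.704
```

View pics/up.png

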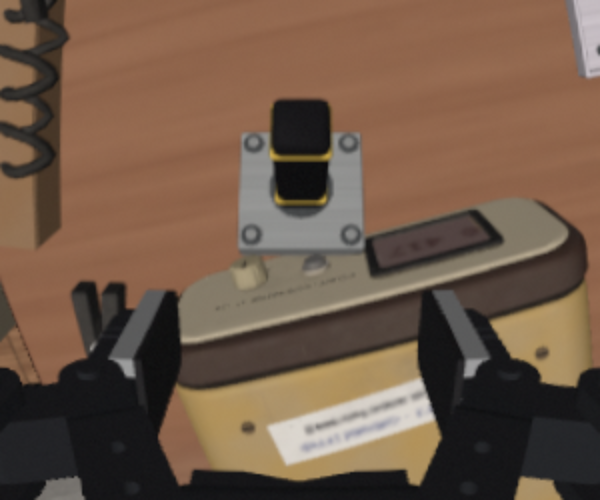

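The applicator stands upright and square to the gripper, with the handle top at crop (300,128) and the plate spanning (238–364, 133–250).

Run:
```python
from h import *
c,p,r=wload('w_up.png');f=lambda a,b,z:wonz(c,p,r,170+a/2,100+b/2,z)
q=np.array([f(240,133,.014),f(360,133,.014),f(364,250,.014),f(238,250,.014)])[:,:2];print(q.round(4),q.mean(0))
e=q[1]-q[0];g=q[2]-q[3];print(np.degrees(np.arctan2(e[1],e[0])),np.degrees(np.arctan2(g[1],g[0])),np.linalg.norm(e))
h=f(300.5,127,.096);print('handle top',h)
x,y=(q.mean(0)+h[:2])/2
go(x,y,.055)
```

```text
[[ 0.5626 -0.3208]
 [ 0.5776 -0.2585]
 [ 0.643  -0.2703]
 [ 0.6264 -0.3391]] [ 0.60239837 -0.29718395]
76.37839770792864 76.38058884553864 0.06400417147984983
handle top [ 0.5545105  -0.28568986  0.096     ]
shift [5.400e-01 1.000e-02 1.536e+01] twist 0 yaw now 76.33 tilt 0.16 t 7.17 F [-0.4  0.7 -1.4] p [ 0.5833 -0.2925  0.2086] op 0.704
```

Emit:
drive_tool(
  plan=[
    {"x": 0, "y": 0, "z": 0, "twist": 0, "claw": 6},
    {"x": 0, "y": 0, "z": 0, "twist": 0, "claw": 6},
    {"x": 0, "y": 0, "z": 0, "twist": 0, "claw": 6},
  ],
)

```text
t: 7.42
position: [0.5814, -0.2915, 0.2054]
orientation: [0.119, 0.993, 0.001, -0.002]
wrist_force: [0.1, 0.3, -0.6]
opening: 0.704
finger_force: 0.0
```

Run:
```python
from h import *
wgrab('w_up2.png');grab('scene','s_up2.png');grab('top','t_up2.png')
for f in('w_up.png','w_up2.png'):
    c,p,r=wload(f);h=cv2.cvtColor(c['img'],cv2.COLOR_RGB2HSV)
    y=cv2.inRange(h,(18,120,110),(34,255,255))[140:210,295:345];k=np.argwhere(y)
    g=cv2.inRange(h,(0,0,95),(180,60,255))[150:232,275:365];m=np.argwhere(g)
    b=cv2.inRange(h,(0,0,0),(180,255,60))[130:210,295:345];n=np.argwhere(b)
    print(f,p.round(4),'yel',k.min(0)[::-1]+[295,140],k.max(0)[::-1]+[295,140],'gray',m.min(0)[::-1]+[275,150],m.max(0)[::-1]+[275,150],'blk',n.min(0)[::-1]+[295,130],n.max(0)[::-1]+[295,130])
c2=load('s_up2.png');b=load('t_up2.png')
for nm,cc,x0,x1,y0,y1 in(('scene',c2,370,470,190,310),('top',b,395,470,150,235)):
    h=cv2.cvtColor(cc['img'],cv2.COLOR_RGB2HSV);y=cv2.inRange(h,(18,130,110),(34,255,255))
    k,l,st,ce=cv2.connectedComponentsWithStats(y)
    for i in range(1,k):
        if st[i,4]>2 and x0<ce[i][0]<x1 and y0<ce[i][1]<y1:print(nm,st[i],ce[i].round(1))
```

```text
w_up.png [ 0.5852 -0.2935  0.2112] yel [305 152] [335 201] gray [289 166] [364 231] blk [306 150] [334 204]
w_up2.png [ 0.5814 -0.2915  0.2054] yel [302 160] [333 209] gray [287 173] [364 231] blk [303 158] [332 207]
scene [449 190   7   5  24] [451.8 191.6]
scene [434 199   3   5  10] [435.2 200.9]
scene [450 209   7   3   9] [453.3 209.9]
scene [457 210   6   5  11] [459.  212.4]
scene [434 240   5   7   7] [436.6 243. ]
scene [441 246   2   4   4] [441.8 247.5]
scene [430 248   3   2   4] [431.2 248.8]
scene [435 251   6   5   6] [437.5 253.3]
top [429 160   4   3   7] [430.4 160.9]
top [432 168   4   3   9] [433.3 168.9]
top [439 169   2   2   3] [439.7 169.7]
```

Geometry from the handle top, the plate and the band widths says it leans about 30° back toward the robot. Its far foot edge is propped against the yellow instrument. I'll grip near the handle top, pull it clear toward the robot, then let it drop flat.

Run:
```python
from h import *
go(.562,-.288,.087)
```

```text
shift [ 2.03 -0.1  11.93] twist 0 yaw now 76.31 tilt 0.11 t 7.57 F [-0.2  0.  -0.4] p [ 0.5821 -0.2919  0.2062] op 0.701
```

Emit:
drive_tool(
  plan=[
    {"x": 2, "y": -0.1, "z": 3.5, "twist": 0, "claw": 6},
    {"x": 2, "y": -0.1, "z": 7, "twist": 0, "claw": 6},
    {"x": 2, "y": -0.1, "z": 10, "twist": 0, "claw": 5},
    {"x": 2, "y": -0.1, "z": 11.9, "twist": 0, "claw": 4},
    {"x": 2, "y": -0.1, "z": 11.9, "twist": 0, "claw": 3},
    {"x": 2, "y": -0.1, "z": 11.9, "twist": 0, "claw": 2},
    {"x": 2, "y": -0.1, "z": 11.9, "twist": 0, "claw": 2},
    {"x": 2, "y": -0.1, "z": 11.9, "twist": 0, "claw": 2},
  ],
  squeeze=20,
)

```text
t: 8.23
position: [0.5628, -0.2883, 0.0891]
orientation: [0.119, 0.993, -0.0, -0.0]
wrist_force: [-1.8, 1.8, -5.3]
opening: 0.276
finger_force: 26.6
```

Emit:
drive_tool(
  plan=[
    {"x": 0, "y": 0, "z": -0.2, "twist": 0, "claw": 2},
  ],
)

```text
t: 8.32
position: [0.5629, -0.2883, 0.0909]
orientation: [0.119, 0.993, -0.0, -0.0]
wrist_force: [-0.4, 0.3, -5.2]
opening: 0.274
finger_force: 26.6
```

Gripped (23.5 mm). Pull back 7 cm toward the robot.

Emit:
drive_tool(
  plan=[
    {"x": 1, "y": 0, "z": -0.6, "twist": 0, "claw": 2},
    {"x": 2.5, "y": 0, "z": -1, "twist": 0, "claw": 2},
    {"x": 4, "y": 0, "z": -1, "twist": 0, "claw": 2},
    {"x": 5.5, "y": 0, "z": -1, "twist": 0, "claw": 2},
    {"x": 7, "y": 0, "z": -1, "twist": 0, "claw": 2},
    {"x": 7, "y": 0, "z": -1, "twist": 0, "claw": 2.3},
  ],
)

```text
t: 8.82
position: [0.4919, -0.2707, 0.1015]
orientation: [0.119, 0.993, 0.0, -0.001]
wrist_force: [-0.8, 1.0, -4.4]
opening: 0.274
finger_force: 26.8
```

Emit:
drive_tool(
  plan=[
    {"x": 0, "y": 0, "z": 0, "twist": 0, "claw": 2.36},
    {"x": 0, "y": 0, "z": 0, "twist": 0, "claw": 2.38},
    {"x": 0, "y": 0, "z": 0, "twist": 0, "claw": 2.38},
  ],
)

```text
t: 9.07
position: [0.4965, -0.2727, 0.1012]
orientation: [0.119, 0.993, -0.001, 0.001]
wrist_force: [1.2, -0.4, -3.8]
opening: 0.279
finger_force: 9.5
```

```bash
python3 look.py
python3 - <<'E'
from h import *
a=load('w_t.png')['img'];b=load('s_t.png')['img']
E
```

```text
shift [-0.33  0.32  3.07] twist 0 yaw now 76.33 tilt 0.09 t 9.17 F [-0.2  0.3 -2.9] p [ 0.496  -0.2724  0.1007] op 0.277
scene [409 260   5   3   6] rel u 0.0041 z -0.0283
scene [420 263   3   4   4] rel u 0.0502 z -0.0796
wrist [292 239   7   8  20] rel u -0.0699 z 0.1292
wrist [340 239   7   7  14] rel u -0.0693 z 0.1281
wrist [292 287  55   8  94] rel u -10.1058 z 15.8755
```

Emit:
drive_tool(
  plan=[
    {"x": 0, "y": 0, "z": 0.5, "twist": 0, "claw": 2.38},
    {"x": 0, "y": 0, "z": 1, "twist": 0, "claw": 2.38},
    {"x": 0, "y": 0, "z": 1.5, "twist": 0, "claw": 2.38},
  ],
)

```text
t: 9.42
position: [0.4954, -0.272, 0.085]
orientation: [0.119, 0.993, -0.0, 0.0]
wrist_force: [-0.2, 1.4, 14.8]
opening: 0.277
finger_force: 11.7
```

Emit:
drive_tool(
  plan=[
    {"x": 0, "y": 0, "z": 0.3, "twist": 0, "claw": 2.38},
    {"x": 0, "y": 0, "z": 0.6, "twist": 0, "claw": 2.38},
  ],
)

```text
t: 9.58
position: [0.4967, -0.2726, 0.0808]
orientation: [0.119, 0.993, -0.001, 0.002]
wrist_force: [-1.4, 3.2, 21.1]
opening: 0.277
finger_force: 13.2
```

```bash
python3 look.py
```

```text
shift [-0.27  0.32  1.09] twist 0 yaw now 76.31 tilt 0.19 t 9.68 F [-1.   3.6 16. ] p [ 0.4966 -0.2725  0.0809] op 0.279
scene [407 266   5   3   6] rel u 0.0030 z -0.0264
scene [414 272   4   2   4] rel u 0.0385 z -0.0792
wrist [292 242   6   7  18] rel u -0.0701 z 0.1296
wrist [342 242   6   6  15] rel u -0.0692 z 0.1276
wrist [339 291   8   6  23] rel u -0.0690 z 0.1276
wrist [292 292   9   5  26] rel u -0.0703 z 0.1296
wrist [311 297  19   1  19] rel u -0.0440 z 0.0898
```

Emit:
drive_tool(
  plan=[
    {"x": 0, "y": 0, "z": -0.3, "twist": 0, "claw": 2.38},
    {"x": 0, "y": 0, "z": -0.3, "twist": 0, "claw": 2.6},
    {"x": 0, "y": 0, "z": -0.3, "twist": 0, "claw": 4},
    {"x": 0, "y": 0, "z": -0.3, "twist": 0, "claw": 6},
    {"x": 0, "y": 0, "z": -0.3, "twist": 0, "claw": 6},
  ],
)

```text
t: 10.1
position: [0.4949, -0.2718, 0.0819]
orientation: [0.119, 0.993, 0.0, -0.0]
wrist_force: [0.7, -0.4, -0.6]
opening: 0.699
finger_force: 0.0
```

Emit:
drive_tool(
  plan=[
    {"x": 0, "y": 0, "z": -3, "twist": 0, "claw": 6},
    {"x": -1, "y": 0, "z": -6, "twist": 0, "claw": 6},
    {"x": -3, "y": 0, "z": -9, "twist": 0, "claw": 6},
    {"x": -3, "y": 0, "z": -12, "twist": 0, "claw": 6},
    {"x": -3, "y": 0, "z": -12, "twist": 0, "claw": 6},
    {"x": -3, "y": 0, "z": -12, "twist": 0, "claw": 6},
  ],
)

```text
t: 10.6
position: [0.5254, -0.2797, 0.204]
orientation: [0.119, 0.993, -0.001, 0.002]
wrist_force: [-1.2, 1.2, -1.5]
opening: 0.703
finger_force: 0.0
```

Run:
```python
from h import *
c,p,r=wgrab('w_up3.png');go(.497,-.2725,.06)
u=np.array([.972,-.236,0]);I=c['img'];h=cv2.cvtColor(I,cv2.COLOR_RGB2HSV)
for n,k,z in(('gray',cv2.inRange(h,(0,0,95),(180,60,255)),.014),('yel',cv2.inRange(h,(18,120,110),(34,255,255)),.09),('blk',cv2.inRange(h,(0,0,0),(180,255,60)),.096)):
    k[330:]=0;k[:,:250]=0;k[:,390:]=0
    kk,l,st,ce=cv2.connectedComponentsWithStats(k)
    for i in range(1,kk):
        if st[i,4]>60:print(n,st[i],ce[i].round(1),wonz(c,p,r,*ce[i],z).round(4))
```

```text
shift [ 2.78 -0.02 14.23] twist 0 yaw now 76.32 tilt 0.02 t 10.65 F [-0.7  0.2 -0.6] p [ 0.5241 -0.2789  0.2023] op 0.704
gray [ 290  166   61   58 2103] [320.  189.6] [ 0.5328 -0.2811  0.014 ]
gray [ 258  263  128   66 3852] [314.8 301.7] [ 0.6679 -0.3204  0.014 ]
blk [307 189  27  13 316] [320.1 195.4] [ 0.518  -0.2775  0.096 ]
blk [307 205  28  27 733] [320.4 218. ] [ 0.5364 -0.2817  0.096 ]
blk [250 246  10  67 502] [253.9 274.1] [ 0.5738 -0.3511  0.096 ]
blk [ 256  246  134   84 1278] [358.1 293.6] [ 0.6149 -0.2657  0.096 ]
```

Upright this time: the plate centre and the handle top agree in position. Compute the regrasp.

Run:
```python
from h import *
c,p,r=wload('w_up3.png')
a=wonz(c,p,r,320.3,166,.014);b=wonz(c,p,r,320.3,224,.014);print(a,b,(a+b)/2,np.linalg.norm(a-b))
q=(a+b)/2*.5+np.array([.5364,-.2817,0])*.5
go(q[0],q[1],.055)
```

```text
[ 0.50826371 -0.27480205  0.014     ] [ 0.5704099  -0.28984723  0.014     ] [ 0.53933681 -0.28232464  0.014     ] 0.06394142495568712
shift [-1.41  0.03 14.73] twist 0 yaw now 76.32 tilt 0.02 t 10.65 F [-0.7  0.2 -0.6] p [ 0.5241 -0.2789  0.2023] op 0.704
```

Emit:
drive_tool(
  plan=[
    {"x": -1, "y": 0, "z": 3.5, "twist": 0, "claw": 6},
    {"x": -1.4, "y": 0, "z": 7, "twist": 0, "claw": 6},
    {"x": -1.4, "y": 0, "z": 10.5, "twist": 0, "claw": 6},
    {"x": -1.4, "y": 0, "z": 13, "twist": 0, "claw": 6},
    {"x": -1.4, "y": 0, "z": 14.7, "twist": 0, "claw": 6},
    {"x": -1.4, "y": 0, "z": 14.7, "twist": 0, "claw": 5},
    {"x": -1.4, "y": 0, "z": 14.7, "twist": 0, "claw": 4},
    {"x": -1.4, "y": 0, "z": 14.7, "twist": 0, "claw": 3},
  ],
  squeeze=60,
)

```text
t: 11.32
position: [0.5376, -0.2823, 0.0554]
orientation: [0.119, 0.993, 0.0, -0.0]
wrist_force: [1.2, -0.0, 0.3]
opening: 0.359
finger_force: 0.0
```

Emit:
drive_tool(
  plan=[
    {"x": 0, "y": 0, "z": 0, "twist": 0, "claw": 2},
    {"x": 0, "y": 0, "z": 0, "twist": 0, "claw": 1.8},
    {"x": 0, "y": 0, "z": 0, "twist": 0, "claw": 1.8},
    {"x": 0, "y": 0, "z": 0, "twist": 0, "claw": 1.8},
  ],
)

```text
t: 11.65
position: [0.5382, -0.2826, 0.0563]
orientation: [0.119, 0.993, -0.0, 0.001]
wrist_force: [0.4, -0.2, 0.2]
opening: 0.269
finger_force: 59.6
```

Run:
```python
from h import *
go(.5337,.076,.10,90.3)
```

```text
shift [ 8.91 34.73 -4.41] twist -0.244 yaw now 76.32 tilt 0.09 t 11.65 F [ 0.4 -0.2  0.2] p [ 0.5382 -0.2826  0.0563] op 0.269
```

Emit:
drive_tool(
  plan=[
    {"x": 0, "y": 0, "z": -2, "twist": 0, "claw": 1.8},
    {"x": 0.3, "y": 1, "z": -4.5, "twist": -0.03, "claw": 1.8},
    {"x": 1.1, "y": 4.5, "z": -4.5, "twist": -0.08, "claw": 1.8},
    {"x": 2, "y": 8, "z": -4.5, "twist": -0.13, "claw": 1.8},
    {"x": 2.9, "y": 11.5, "z": -4.5, "twist": -0.18, "claw": 1.8},
    {"x": 3.8, "y": 15, "z": -4.5, "twist": -0.22, "claw": 1.8},
    {"x": 4.7, "y": 18.5, "z": -4.5, "twist": -0.244, "claw": 1.8},
    {"x": 5.6, "y": 22, "z": -4.5, "twist": -0.244, "claw": 1.8},
  ],
)

```text
t: 12.32
position: [0.535, -0.0537, 0.1006]
orientation: [-0.003, 1.0, -0.0, 0.0]
wrist_force: [1.0, 0.4, -3.6]
opening: 0.276
finger_force: 59.9
```

Run:
```python
from h import *
go(.5337,.076,.10,90.3)
```

```text
shift [ 0.05 12.97  0.06] twist 0.001 yaw now 90.35 tilt 0.02 t 12.32 F [ 1.   0.4 -3.6] p [ 0.535  -0.0537  0.1006] op 0.276
```

Emit:
drive_tool(
  plan=[
    {"x": 0, "y": 3.5, "z": 0, "twist": 0, "claw": 1.8},
    {"x": 0, "y": 7, "z": 0, "twist": 0, "claw": 1.8},
    {"x": 0, "y": 10, "z": 0, "twist": 0, "claw": 1.8},
    {"x": 0, "y": 12.3, "z": 0, "twist": 0, "claw": 1.8},
    {"x": 0, "y": 12.7, "z": 0, "twist": 0, "claw": 1.8},
    {"x": 0, "y": 12.7, "z": 0, "twist": 0, "claw": 1.8},
    {"x": 0, "y": 12.7, "z": 0, "twist": 0, "claw": 1.8},
    {"x": 0, "y": 12.7, "z": 0, "twist": 0, "claw": 1.8},
  ],
)

```text
t: 12.98
position: [0.5348, 0.0707, 0.1004]
orientation: [-0.002, 1.0, -0.0, 0.0]
wrist_force: [-0.0, -1.0, -3.7]
opening: 0.272
finger_force: 60.2
```

Run:
```python
from h import *
c,p,r=wgrab('w_over.png');grab('top','t_over.png');go(.5337,.076,.07,90.3)
# plate location rel TCP and tray x-edges/end in wrist view
I=c['img'];cv2.imwrite('pics/over.png',cv2.resize(I[60:360,120:520],(800,600))[:,:,::-1])
```

```text
shift [0.11 0.55 3.03] twist -0.002 yaw now 90.21 tilt 0.02 t 13.08 F [-0.9 -0.2 -3.8] p [0.5349 0.0705 0.1003] op 0.275
```

View pics/over.png

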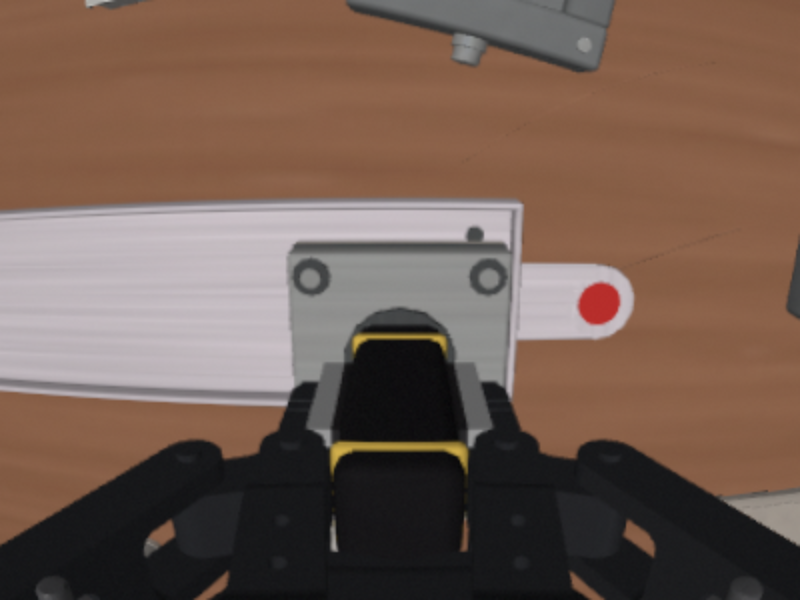

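The pad hangs over the tab end with the plate's front edge at crop (292–508, 243). The end rim's inner edge is at crop x≈512, its outer edge at 522. The near rim runs along crop y 201–208, and the red dot is at (599,304).

Run:
```python
from h import *
c,p,r=wload('w_over.png');f=lambda a,b,z:wonz(c,p,r,120+a/2,60+b/2,z)[:2].round(4)
print('p',p)
print('plate TL,TR',f(289,250,.058),f(509,250,.058),'at front top edge',f(292,243,.058),f(507,243,.058))
print('rim end outer',f(522,203,.02),f(516,380,.02),'inner top',f(512,210,.02),f(509,380,.02))
print('rim near outer right',f(520,201,.02),'mid',f(200,206,.02),'left',f(10,212,.02),' far outer',f(40,390,.02),f(250,403,.02))
```

```text
p [0.53482699 0.07074734 0.10035835]
plate TL,TR [0.5037 0.0391] [0.5034 0.102 ] at front top edge [0.5017 0.04  ] [0.5014 0.1013]
rim end outer [0.4951 0.1129] [0.5615 0.1147] inner top [0.4976 0.1095] [0.5614 0.112 ]
rim near outer right [0.4944 0.1122] mid [4.961e-01 4.000e-04] left [ 0.4956 -0.0822]  far outer [ 0.5716 -0.0813] [0.572  0.0137]
```

Emit:
drive_tool(
  plan=[
    {"x": 0.15, "y": 0.5, "z": 0, "twist": 0, "claw": 1.8},
    {"x": 0.15, "y": 0.55, "z": 1, "twist": 0, "claw": 1.8},
    {"x": 0.15, "y": 0.55, "z": 2, "twist": 0, "claw": 1.8},
    {"x": 0.15, "y": 0.55, "z": 3, "twist": 0, "claw": 1.8},
    {"x": 0.15, "y": 0.55, "z": 3, "twist": 0, "claw": 1.8},
    {"x": 0.15, "y": 0.55, "z": 3, "twist": 0, "claw": 1.8},
    {"x": 0.15, "y": 0.55, "z": 3, "twist": 0, "claw": 1.8},
  ],
)

```text
t: 13.67
position: [0.5327, 0.0772, 0.0698]
orientation: [-0.003, 1.0, -0.0, -0.001]
wrist_force: [-0.3, -0.7, -3.7]
opening: 0.277
finger_force: 60.3
```

Run:
```python
from h import *
go(.533,.0785,.0675,90.3)
```

```text
shift [-0.03  0.13  0.23] twist -0.0 yaw now 90.3 tilt 0.09 t 13.67 F [-0.3 -0.7 -3.7] p [0.5327 0.0772 0.0698] op 0.277
```

Emit:
drive_tool(
  plan=[
    {"x": 0, "y": 0.2, "z": 0, "twist": 0, "claw": 1.8},
    {"x": 0, "y": 0.3, "z": 0, "twist": 0, "claw": 1.8},
    {"x": 0, "y": 0.3, "z": 0, "twist": 0, "claw": 1.8},
  ],
)

```text
t: 13.92
position: [0.5329, 0.079, 0.0703]
orientation: [-0.003, 1.0, -0.001, -0.0]
wrist_force: [-0.1, -6.8, -4.3]
opening: 0.271
finger_force: 60.5
```

Emit:
drive_tool(
  plan=[
    {"x": 0, "y": 0, "z": 0.1, "twist": 0, "claw": 1.8},
    {"x": 0, "y": 0, "z": 0.2, "twist": 0, "claw": 1.8},
    {"x": 0, "y": 0, "z": 0.2, "twist": 0, "claw": 1.8},
  ],
)

```text
t: 14.17
position: [0.5332, 0.0789, 0.0687]
orientation: [-0.003, 1.0, -0.001, -0.0]
wrist_force: [-0.3, -7.3, -0.9]
opening: 0.272
finger_force: 61.1
```

Emit:
drive_tool(
  plan=[
    {"x": 0, "y": -0.05, "z": 0.05, "twist": 0, "claw": 1.8},
    {"x": 0, "y": -0.05, "z": 0.1, "twist": 0, "claw": 1.8},
    {"x": 0, "y": -0.05, "z": 0.1, "twist": 0, "claw": 1.8},
  ],
)

```text
t: 14.42
position: [0.5332, 0.0788, 0.0679]
orientation: [-0.003, 1.0, -0.001, 0.0]
wrist_force: [-1.6, -5.3, 2.3]
opening: 0.272
finger_force: 61.5
```

Run:
```python
from h import *
go(.534,-.0935,.068,90.3)
```

```text
shift [  0.02 -17.23   0.02] twist 0.001 yaw now 90.34 tilt 0.1 t 14.42 F [-1.6 -5.3  2.3] p [0.5332 0.0788 0.0679] op 0.272
```

Emit:
drive_tool(
  plan=[
    {"x": 0, "y": 0, "z": 0.08, "twist": 0, "claw": 1.8},
    {"x": 0, "y": 0, "z": 0.16, "twist": 0, "claw": 1.8},
    {"x": 0, "y": 0, "z": 0.16, "twist": 0, "claw": 1.8},
  ],
)

```text
t: 14.67
position: [0.5333, 0.0788, 0.067]
orientation: [-0.003, 1.0, -0.001, 0.0]
wrist_force: [-3.4, -5.5, 10.1]
opening: 0.271
finger_force: 62.5
```

Emit:
drive_tool(
  plan=[
    {"x": 0, "y": -0.3, "z": -0.04, "twist": 0, "claw": 1.8},
    {"x": 0, "y": -0.7, "z": -0.04, "twist": 0, "claw": 1.8},
    {"x": 0, "y": -1.2, "z": -0.04, "twist": 0, "claw": 1.8},
    {"x": 0, "y": -1.7, "z": -0.04, "twist": 0, "claw": 1.8},
    {"x": 0, "y": -2.2, "z": -0.04, "twist": 0, "claw": 1.8},
  ],
)

```text
t: 15.08
position: [0.535, 0.0592, 0.0676]
orientation: [-0.002, 1.0, 0.001, 0.002]
wrist_force: [-0.0, 7.3, 6.8]
opening: 0.273
finger_force: 62.0
```

Emit:
drive_tool(
  plan=[
    {"x": 0.02, "y": -0.55, "z": 0, "twist": 0, "claw": 1.8},
    {"x": 0.02, "y": -1.1, "z": 0, "twist": 0, "claw": 1.8},
    {"x": 0.02, "y": -1.65, "z": 0, "twist": 0, "claw": 1.8},
    {"x": 0.02, "y": -2.2, "z": 0, "twist": 0, "claw": 1.8},
    {"x": 0.02, "y": -2.75, "z": 0, "twist": 0, "claw": 1.8},
    {"x": 0.02, "y": -3.3, "z": 0, "twist": 0, "claw": 1.8},
    {"x": 0.02, "y": -3.85, "z": 0, "twist": 0, "claw": 1.8},
    {"x": 0.02, "y": -4.4, "z": 0, "twist": 0, "claw": 1.8},
  ],
)

```text
t: 15.75
position: [0.5349, 0.015, 0.0676]
orientation: [-0.002, 1.0, 0.001, 0.002]
wrist_force: [0.4, 5.9, 6.3]
opening: 0.272
finger_force: 62.0
```

Emit:
drive_tool(
  plan=[
    {"x": 0, "y": -0.55, "z": 0.01, "twist": 0, "claw": 1.8},
    {"x": 0, "y": -1.1, "z": 0.01, "twist": 0, "claw": 1.8},
    {"x": 0, "y": -1.65, "z": 0.01, "twist": 0, "claw": 1.8},
    {"x": 0, "y": -2.2, "z": 0.01, "twist": 0, "claw": 1.8},
    {"x": 0, "y": -2.75, "z": 0.01, "twist": 0, "claw": 1.8},
    {"x": 0, "y": -3.3, "z": 0.01, "twist": 0, "claw": 1.8},
    {"x": 0, "y": -3.85, "z": 0.01, "twist": 0, "claw": 1.8},
    {"x": 0, "y": -4.4, "z": 0.01, "twist": 0, "claw": 1.8},
  ],
)

```text
t: 16.42
position: [0.535, -0.0289, 0.0675]
orientation: [-0.002, 1.0, 0.001, 0.002]
wrist_force: [-0.1, 6.6, 6.3]
opening: 0.272
finger_force: 62.0
```

Emit:
drive_tool(
  plan=[
    {"x": 0, "y": -0.6, "z": 0.01, "twist": 0, "claw": 1.8},
    {"x": 0, "y": -1.2, "z": 0.01, "twist": 0, "claw": 1.8},
    {"x": 0, "y": -1.8, "z": 0.01, "twist": 0, "claw": 1.8},
    {"x": 0, "y": -2.4, "z": 0.01, "twist": 0, "claw": 1.8},
    {"x": 0, "y": -3, "z": 0.01, "twist": 0, "claw": 1.8},
    {"x": 0, "y": -3.6, "z": 0.01, "twist": 0, "claw": 1.8},
    {"x": 0, "y": -4.2, "z": 0.01, "twist": 0, "claw": 1.8},
    {"x": 0, "y": -4.8, "z": 0.01, "twist": 0, "claw": 1.8},
  ],
)

```text
t: 17.08
position: [0.5351, -0.0768, 0.0674]
orientation: [-0.002, 1.0, 0.001, 0.001]
wrist_force: [0.0, 8.5, 7.4]
opening: 0.278
finger_force: 62.1
```

Emit:
drive_tool(
  plan=[
    {"x": 0, "y": -0.35, "z": 0, "twist": 0, "claw": 1.8},
    {"x": 0, "y": -0.7, "z": 0, "twist": 0, "claw": 1.8},
    {"x": 0, "y": -1, "z": 0, "twist": 0, "claw": 1.8},
    {"x": 0, "y": -1.3, "z": 0, "twist": 0, "claw": 1.8},
  ],
)

```text
t: 17.42
position: [0.535, -0.0897, 0.0674]
orientation: [-0.002, 1.0, 0.001, 0.001]
wrist_force: [0.0, 7.1, 8.7]
opening: 0.275
finger_force: 62.1
```

Emit:
drive_tool(
  plan=[
    {"x": 0, "y": -0.2, "z": 0, "twist": 0, "claw": 1.8},
    {"x": 0, "y": -0.35, "z": 0, "twist": 0, "claw": 1.8},
  ],
)

```text
t: 17.58
position: [0.535, -0.0932, 0.0673]
orientation: [-0.002, 1.0, 0.001, 0.001]
wrist_force: [0.8, 8.3, 7.6]
opening: 0.27
finger_force: 62.1
```

Emit:
drive_tool(
  plan=[
    {"x": 0, "y": -0.1, "z": 0, "twist": 0, "claw": 1.8},
    {"x": 0, "y": -0.15, "z": 0, "twist": 0, "claw": 1.8},
  ],
)

```text
t: 17.75
position: [0.535, -0.0939, 0.0673]
orientation: [-0.002, 1.0, 0.002, 0.001]
wrist_force: [0.2, 12.3, 9.8]
opening: 0.274
finger_force: 62.3
```

Emit:
drive_tool(
  plan=[
    {"x": 0, "y": 0.1, "z": -0.5, "twist": 0, "claw": 1.8},
    {"x": 0, "y": 0.2, "z": -2.5, "twist": 0, "claw": 1.8},
    {"x": 0, "y": 0.2, "z": -5.5, "twist": 0, "claw": 1.8},
    {"x": 0, "y": 0.2, "z": -6, "twist": 0, "claw": 1.8},
  ],
)

```text
t: 18.08
position: [0.5363, -0.0945, 0.1296]
orientation: [-0.003, 1.0, -0.001, 0.003]
wrist_force: [1.6, -0.5, -3.5]
opening: 0.275
finger_force: 60.9
```

Run:
```python
from h import *
go(.487,.3025,.125,86.7)
```

```text
shift [ 4.72 39.73  0.38] twist 0.063 yaw now 90.32 tilt 0.34 t 18.08 F [ 1.6 -0.5 -3.5] p [ 0.5363 -0.0945  0.1296] op 0.275
```

Emit:
drive_tool(
  plan=[
    {"x": 0.4, "y": 3.5, "z": 0, "twist": 0.01, "claw": 1.8},
    {"x": 0.8, "y": 7, "z": 0, "twist": 0.02, "claw": 1.8},
    {"x": 1.3, "y": 11, "z": 0, "twist": 0.03, "claw": 1.8},
    {"x": 1.8, "y": 15, "z": 0, "twist": 0.04, "claw": 1.8},
    {"x": 2.3, "y": 19, "z": 0, "twist": 0.05, "claw": 1.8},
    {"x": 2.8, "y": 23, "z": 0, "twist": 0.063, "claw": 1.8},
    {"x": 3.3, "y": 27, "z": 0, "twist": 0.063, "claw": 1.8},
    {"x": 3.8, "y": 31, "z": 0, "twist": 0.063, "claw": 1.8},
  ],
)

```text
t: 18.75
position: [0.4935, 0.2176, 0.1255]
orientation: [0.029, 1.0, 0.0, -0.0]
wrist_force: [1.0, -0.1, -3.2]
opening: 0.273
finger_force: 61.0
```

Emit:
drive_tool(
  plan=[
    {"x": 0.4, "y": 3.5, "z": 0, "twist": 0, "claw": 1.8},
    {"x": 0.7, "y": 6.5, "z": 0, "twist": 0, "claw": 1.8},
    {"x": 0.9, "y": 8.6, "z": 0, "twist": 0, "claw": 1.8},
    {"x": 0.9, "y": 8.7, "z": 0, "twist": 0, "claw": 1.8},
    {"x": 0.9, "y": 8.7, "z": 0, "twist": 0, "claw": 1.8},
    {"x": 0.9, "y": 8.7, "z": 0, "twist": 0, "claw": 1.8},
  ],
)

```text
t: 19.25
position: [0.4898, 0.3025, 0.1253]
orientation: [0.029, 1.0, -0.0, -0.0]
wrist_force: [-0.7, -0.1, -3.7]
opening: 0.273
finger_force: 61.5
```

Run:
```python
from h import *
c,p,r=wgrab('w_nest.png');t=grab('top','t_nest.png');go(.487,.3025,.125,86.7)
# refine detector outline: earlier views, edges along lines through centre (saturation step vs wood)
def wproj(c,p,r,P):
    T=c['T_tool_cam'];q=T[:3,:3].T@(r.inv().apply(P-p)-T[:3,3]);q=np.array([q[0],-q[1],-q[2]])
    a=np.arctan2(np.hypot(q[0],q[1]),q[2]);K=c['camera_matrix'];return K[:2,2]+q[:2]*K[0,0]*a/np.hypot(q[0],q[1])
def edges(I,P,s):
    px=np.array(P,np.float32);S=cv2.cvtColor(I,cv2.COLOR_RGB2HSV)[:,:,1].astype(np.float32)
    v=cv2.remap(S,px[:,0].copy(),px[:,1].copy(),1)[:,0]<70;k=np.where(np.diff(v.astype(int)))[0];return (s[k]*1000).round(1)
s=np.arange(-.09,.09,.0005);C=np.array([.487,.3025,.024]);a=np.radians(-3.4)
ex=np.array([np.cos(a),np.sin(a),0]);ey=np.array([-np.sin(a),np.cos(a),0])
views=[('det2',)+wload('w_det2.png'),('tray',)+wload('w_tray.png'),('nest',c,p,r)]
for o in(-.045,-.02,.02,.045):
    for n,cc,pp,rr in views:print(n,o,'x',edges(cc['img'],[wproj(cc,pp,rr,C+ex*k+ey*o) for k in s],s),'y',edges(cc['img'],[wproj(cc,pp,rr,C+ey*k+ex*o) for k in s],s))
    b=load('top.png');print('top',o,'x',edges(b['img'],[proj(b,C+ex*k+ey*o) for k in s],s),'y',edges(b['img'],[proj(b,C+ey*k+ex*o) for k in s],s))
```

```text
shift [0.31 0.05 0.05] twist -0.001 yaw now 86.64 tilt 0.07 t 19.35 F [ 0.2 -0.2 -3.2] p [0.49   0.3018 0.1255] op 0.272
det2 -0.045 x [-59.  57.] y [-57.5  57.5]
tray -0.045 x [-58.  57.] y [-67.5  56.5]
nest -0.045 x [-58.5] y [-58.  57.]
top -0.045 x [-58.   57.5] y [-62.5  56. ]
det2 -0.02 x [-59.  -21.  -16.   12.5  18.5  56.5] y [-57.5 -21.  -16.5  17.   22.   57.5]
tray -0.02 x [-58.  -24.5 -19.5  19.   23.   57. ] y [-67.5 -24.5 -19.5  12.   16.5  57. ]
nest -0.02 x [-58.5 -22.  -19.   66.   73.5] y [-57.5 -21.5 -17.5  16.5  21.   57. ]
top -0.02 x [-58.  -24.  -17.   16.5  23.   57.5] y [-62.5 -23.5 -15.   10.5  18.5  56. ]
det2 0.02 x [-59.  -22.5 -17.   14.   19.5  56.5] y [-57.5 -19.  -13.   14.   19.5  57.5]
tray 0.02 x [-58.5 -16.5 -10.    7.   15.5  57. ] y [-67.5 -24.5 -18.5  10.5  16.5  57. ]
nest 0.02 x [-59.  -22.  -19.5  66.   73. ] y [-57.5 -19.   18.5  57. ]
top 0.02 x [-58.  -19.   -7.    7.   18.5  57.5] y [-62.5 -24.  -15.5   9.5  18.5  55.5]
det2 0.045 x [-59.   56.5] y [-57.5  58. ]
tray 0.045 x [-58.  57.] y [-67.5  57. ]
nest 0.045 x [-59.] y [-57.5  57. ]
top 0.045 x [-58.5  57.5] y [-61.5  56. ]
```

Emit:
drive_tool(
  plan=[
    {"x": 0.35, "y": 0.04, "z": 0, "twist": 0, "claw": 1.8},
    {"x": 0.35, "y": 0.04, "z": 1.5, "twist": 0, "claw": 1.8},
    {"x": 0.35, "y": 0.04, "z": 3, "twist": 0, "claw": 1.8},
    {"x": 0.35, "y": 0.04, "z": 3.5, "twist": 0, "claw": 1.8},
    {"x": 0.35, "y": 0.04, "z": 3.5, "twist": 0, "claw": 1.8},
    {"x": 0.35, "y": 0.04, "z": 3.5, "twist": 0, "claw": 1.8},
  ],
)

```text
t: 19.85
position: [0.4868, 0.303, 0.0909]
orientation: [0.029, 1.0, -0.0, -0.0]
wrist_force: [0.2, 0.1, -2.9]
opening: 0.273
finger_force: 61.3
```

Emit:
drive_tool(
  plan=[
    {"x": 0, "y": 0, "z": 0.5, "twist": 0, "claw": 1.8},
    {"x": 0, "y": 0, "z": 1, "twist": 0, "claw": 1.8},
    {"x": 0, "y": 0, "z": 1.5, "twist": 0, "claw": 1.8},
    {"x": 0, "y": 0, "z": 1.5, "twist": 0, "claw": 1.8},
  ],
)

```text
t: 20.18
position: [0.4863, 0.3032, 0.075]
orientation: [0.029, 1.0, -0.0, -0.001]
wrist_force: [-1.0, -0.4, -4.3]
opening: 0.268
finger_force: 61.5
```

Run:
```python
from h import *
go(.4863,.3022,.0733,86.7)
```

```text
shift [-0.01 -0.1   0.17] twist -0.0 yaw now 86.69 tilt 0.08 t 20.18 F [-1.  -0.4 -4.3] p [0.4863 0.3032 0.075 ] op 0.268
```

Free hang inside the nest (below the rim at 24 mm, no contact). I set it down and release.

Emit:
drive_tool(
  plan=[
    {"x": 0, "y": -0.07, "z": 0.12, "twist": 0, "claw": 1.8},
    {"x": 0, "y": -0.07, "z": 0.2, "twist": 0, "claw": 1.8},
    {"x": 0, "y": -0.07, "z": 0.2, "twist": 0, "claw": 1.8},
  ],
)

```text
t: 20.43
position: [0.4868, 0.3028, 0.0738]
orientation: [0.029, 1.0, -0.0, -0.0]
wrist_force: [1.3, 0.8, -3.6]
opening: 0.274
finger_force: 61.5
```

Emit:
drive_tool(
  plan=[
    {"x": 0, "y": 0, "z": 0, "twist": 0, "claw": 2.5},
    {"x": 0, "y": 0, "z": 0, "twist": 0, "claw": 3},
    {"x": 0, "y": 0, "z": 0, "twist": 0, "claw": 4},
    {"x": 0, "y": 0, "z": 0, "twist": 0, "claw": 5},
    {"x": 0, "y": 0, "z": 0, "twist": 0, "claw": 6},
    {"x": 0, "y": 0, "z": 0, "twist": 0, "claw": 6},
  ],
)

```text
t: 20.93
position: [0.487, 0.3029, 0.0741]
orientation: [0.029, 1.0, 0.0, 0.0]
wrist_force: [0.2, -0.1, -0.4]
opening: 0.704
finger_force: 0.0
```

Emit:
drive_tool(
  plan=[
    {"x": 0, "y": 0, "z": -2, "twist": 0, "claw": 6},
    {"x": 0, "y": 0, "z": -5, "twist": 0, "claw": 6},
    {"x": 0, "y": 0, "z": -8.5, "twist": 0, "claw": 6},
    {"x": -3, "y": 0, "z": -12, "twist": 0, "claw": 6},
    {"x": -3, "y": 0, "z": -15, "twist": 0, "claw": 6},
    {"x": -3, "y": 0, "z": -15, "twist": 0, "claw": 6},
    {"x": -3, "y": 0, "z": -15, "twist": 0, "claw": 6},
    {"x": -3, "y": 0, "z": -15, "twist": 0, "claw": 6},
  ],
)

```text
t: 21.6
position: [0.5161, 0.3008, 0.2235]
orientation: [0.029, 1.0, -0.0, -0.0]
wrist_force: [-1.1, -0.2, -0.4]
opening: 0.7
finger_force: 0.0
```

Run:
```python
from h import *
c,p,r=wgrab('w_fin.png');grab('top','t_fin.png');go(.4863,.3022,.0733)
h=cv2.cvtColor(c['img'],cv2.COLOR_RGB2HSV)
k=cv2.inRange(h,(0,0,0),(180,255,45));k[330:]=0;k[:,250:0]=0
n,l,st,ce=cv2.connectedComponentsWithStats(k)
for i in range(1,n):
    if st[i,4]>60 and abs(ce[i][0]-320)<60 and ce[i][1]<260:print('blk',st[i],ce[i].round(1),wonz(c,p,r,*ce[i],.113).round(4))
y=cv2.inRange(h,(18,120,110),(34,255,255));y[260:]=0;y[:,:250]=0;y[:,390:]=0
n,l,st,ce=cv2.connectedComponentsWithStats(y)
for i in range(1,n):
    if st[i,4]>10:print('yel',st[i],ce[i].round(1))
b0=load('top.png')['img'].astype(int);b1=load('t_fin.png')['img'].astype(int)
for nm,(x0,x1,y0,y1) in dict(pot=(280,310,127,160),vial=(328,348,125,148),tin=(312,343,233,275)).items():print(nm,np.abs(b0-b1)[y0:y1,x0:x1].mean().round(2))
```

```text
shift [ 2.86  0.02 14.9 ] twist 0 yaw now 86.7 tilt 0.2 t 21.7 F [-0.3 -0.1 -1.1] p [0.5153 0.3006 0.2222] op 0.697
blk [309 148  22   3  64] [319.5 149. ] [0.4716 0.3034 0.113 ]
blk [306 154  29  29 797] [319.7 167.9] [0.4864 0.3027 0.113 ]
yel [307 146  11   4  15] [311.  146.7]
yel [305 152  30   5  48] [319.5 152.8]
pot 9.76
vial 9.81
tin 9.8
```

```bash
python3 -c "
from cell import ctrl
print(ctrl.hand_in())"
```

```text
the job is handed in; nothing more can be done
None
```

I handed the job in at about 22 s: the applicator stood up, wiped the tray from the tab end wall to the plain end wall in one stroke at about 10–13 N, and now stands pad down in the larger detector's nest, released. The first attempt to stand it up left it propped against the yellow instrument, and I pulled it clear and set it flat before wiping; top-camera checks showed no sign that the pot, vial or tin moved.

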